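# Press a hide ball half home in its mould

## Task

Push the sliding mould carriage fully in against its back stop, so that the hide half sits under the die. Then swing the press's long arm down until the die has pushed the half fully home in the mould; the arm first meets a lighter drag on the way, so go on to the solid stop, hold a firm push of about 16 newtons on the arm's grip there for at least a second, and do not overload the hide. Then ease the arm back up to its rest without letting it fly up, and leave the tools and cork cores alone.

Things in the scene. Friction and masses are not known exactly. Their poses are not given: they have to be found in the camera images.
- press: the fixed cast iron hand press. Origin on the bench, right under the axis of the ram. Its x axis is the way the carriage is pushed in, y points to the column (its body is 56 mm wide in x and stands at y 138 to 200 mm; the head, 148 to 188 mm high, reaches from it to the ram at y 0), z up. The base is 30 mm high: x -140 to 90, y -70 to 70 mm, and x -60 to 70 on to y 205 mm
- carriage (a joint): travel of the mould carriage along the press's x axis (m): 0 drawn out (as it starts), 0.070 fully in against the back stop, with the mould under the die. Slides in its ways with about 4 N of drag and stays where it is left
- knob (a point): point on the axis of the upright round steel knob at the carriage's near end, to push or pinch it by: 26 mm diameter, top at 90 mm and foot at 42 mm above the bench, this point at 75 mm. It lies 105 mm in -x of the mould's centre; clear of everything by 40 mm
- mould_rim (a point): centre of the mouth of the iron mould cup on the carriage (cup 100 mm across outside, 76 mm inside, rim 86 mm above the bench); it moves with the carriage
- half: the red hide ball half, an open cup lying mouth up in the mould: 72 mm across, 34 mm high, wall 4 mm, origin at the centre of its underside. It starts 8 mm proud of the mould on a stiff knock-out pad in the mould's floor, which gives at about 9 N of die load and stays where it is pushed
- half_rim (a point): centre of the half's mouth. When the half is fully home it is flush with mould_rim; at the start it is 8 mm above it
- swing_arm (a joint): angle of the arm (rad): 0 raised at its rest, growing as the free end is pushed down. The die reaches the proud half at 0.34 to 0.41 (the push rises by 2 to 3 N) and the solid stop comes, with the half home, between 0.41 and 0.49, according to how far the die is screwed out. The stop is hard: about 5 N for each mm at the grip; over about 25 N there overloads the hide
- pin (a point): centre of the fixed pivot pin of the swing arm, 235 mm above the bench at y = 110 mm in the press's frame; the pin lies along the press's x axis
- grip (a point): point on the axis of the round wooden grip (28 mm thick) at the arm's free end, 330 mm from the pin; the grip runs from 274 to 386 mm. The arm runs in the press's -y direction, over the ram, sloping up by 0.24 rad minus the joint's value; at rest this point is 313 mm high. A spring lifts the arm: 2 to 6 N down here keeps it moving; each newton beyond gives about 3 N at the die
- ram: the upright steel ram with the domed die (56 mm across) screwed in its lower end. It rises and falls with the arm; origin 150 mm above the bench with the arm raised. The dome's lowest point is 41 to 47 mm below this origin: it is set by screwing, so it is not known beforehand
- mallet: bystander: boxwood mallet lying on the bench, about 265 mm long, head 72 mm in diameter and 100 mm long; origin on the bench under its middle, handle to its -x
- roller: bystander: brass seam roller, a 52 mm wheel in a fork with a wooden handle, 195 mm long in all; origin on the bench near its middle, wheel to its +x
- core_a_center (a point): centre of a cork core sphere, 58 mm in diameter, in a hole of a small board; a bystander
- core_b_center (a point): centre of the other cork core sphere
Not all that is in view belongs to the job. Of the things like the half, leave any that is blue; of the rest the smaller one is meant.

How it is judged:
By the outcome, as a careful person would: the job done as asked, in the order asked, and still so for the second after the job is handed in, with the robot touching nothing.
It also fails if it takes over 72 s, if anything falls off the work surface, if the arm or the gripper's body presses on something with over 40 N, if the wrist force passes 120 N, or if a joint passes its speed limit or range.

## Robot

A 6-joint arm with a two-finger parallel gripper is mounted at the origin on the work surface. World frame = base frame: x ahead of the robot, y to its left, z up, the work surface at z = 0. Lengths are in mm, angles in rad, forces in N, time in s.
With the tool pointing down it reaches from about 350 to 875 mm from the base axis. Payload 4.2 kg.
Tool frame: the origin (TCP) lies between the finger pads; the fingertips stand 25 mm ahead of it and the grasp point (between the pads) lies 6 mm ahead of it; z points along the fingers, y is the line along which they close (so a half turn about z gives the same grasp; the last joint's range is limited). The gripper opens to 85 mm and grips with 20 to 120 N. Pads are 22 mm wide; open, the fingers measure 114 mm over their backs; the gripper's body (76 mm by 85 mm) begins 54 mm behind the grasp point. The pads swing forward as they close: fully open they stand 13 mm farther back than shut.
Start: joints at [1.563, 0.385, 0.008, 0, -1.194, -0.259], TCP at [164.747, 602.875, 256.312] pointing down, gripper open.
Joint ranges: [-3.14, 3.14], [-1.21, 2.06], [-1.07, 1.41], [-3.16, 2.05], [-2.99, -0.16], [-3.1, 3.1]. Speed limits (rad/s): [2.79, 2.79, 3.14, 3.14, 3.14, 3.14].

## Interface

Orientations are given as a unit quaternion [x, y, z, w].
In Python, from bench import read_state, get_image, job_done gives the robot as it stands.
- The arm moves only by the tool play_rows, never from a script. Its argument "series" is a list of rows, each a list of 6 numbers: the shift along the world's x, y, z in mm, then the turn, a rotation vector about the world's x, y, z in units of 6 degrees (1.0 is 6 degrees). A call has 1 to 20 rows; each row shifts and turns the commanded pose from where the row before left it; what a row does not reach is not made up. A row lasts 1/12 s, in which the tool goes at most 41.7 mm and 7.16 degrees, less where a joint would pass 70% of its speed; a pose out of reach is approached as far as the arm can. A call is refused whole if a number of a shift passes 41.7 or a number of a turn 1, either way. A call with a gripper value outside its range is refused whole. "gripper" is the opening, from 0 (shut) to 1 (fully open), set as the call begins (left out, the last holds). The fingers move at their own pace and stop on an object; the grip force is fixed at half the most. Time passes only in rows, so rows that do not move let the fingers close. It gives the time, the measured TCP pose, the force, the opening and the grip force at its end, in the units of the state.
- read_state(): the state, without advancing time (a new reading comes with each control period).
- get_image(name): name is "scene" or "top" or "wrist"; returns a dict with "image" (400x640x3 uint8, red, green, blue), "fx", "fy", "cx", "cy" (pixels), "eye" and "rotation" of the camera in the world. Camera axes: x right, y down, z forward; pixel columns grow to the right and rows downward; lengths in mm; the calibration is good to about 2 mm. A picture is of the moment at which its call begins. There is no depth.
- job_done(): hands the job in; it is judged then, once.
The state is a dict: "clock": time; "joints": joint angles; "joint_vel": joint speeds; "joint_efforts": joint torques, N m; "position": TCP position; "ee_rot": TCP orientation; "contact_force": force on the tool from outside, world axes, zero at the start; "wrist_torque": the same for the moment, N m; "gripper_width": finger opening in mm; "grasp_force": force on a finger pad.
Only numpy, scipy, OpenCV 4.12 (cv2) and the standard library are available. Lean on these libraries where they do the work, as an engineer would, in place of code of your own. Each camera call takes 0.05 s, during which the arm holds its last target. There are 200 camera calls.

## Working session

There is one attempt and no reset: what is moved stays moved. The work goes in short steps, Python scripts to look and compute and a tool call to move; the robot and the scene stay as the last step left them, time stands still between calls to the robot, and variables do not carry over. Pictures are saved under pics/ and viewed, at most 10 in all, crops included, and the job is handed in when it is done.

Besides the shell and the picture viewer there is one more tool, called after "Request:" as a command line: name --pt "numbers of a row" for each row, then --argument value for the rest. play_rows: Moves the arm, as the interface text tells. Its arguments: {"type":"object","properties":{"series":{"type":"array","items":{"type":"array","items":{"type":"number"}}},"gripper":{"type":"number"}},"required":["series"]}

```bash
mkdir -p pics; python3 - <<'E'
from bench import *
import cv2,json,numpy as np
for n in("scene","top"):
    d=get_image(n); cv2.imwrite(f"pics/{n}0.png",d["image"][:,:,::-1])
    print(n,{k:np.round(np.array(v),4).tolist() for k,v in d.items() if k!="image"})
print(read_state())
E
```

```text
scene {'fx': 389.8787, 'fy': 389.8787, 'cx': 322.7545, 'cy': 205.8303, 'eye': [1437.3391, 42.4246, 833.666], 'rotation': [0.5985, 0.6546, -0.3329, -0.3199]}
top {'fx': 511.8219, 'fy': 511.8219, 'cx': 324.9266, 'cy': 202.1001, 'eye': [288.2747, -34.3636, 1344.7414], 'rotation': [0.707, -0.6997, 0.0711, -0.0737]}
{'clock': 0.1, 'joints': array([ 1.56258343e+00,  3.85504471e-01,  6.75316744e-03, -4.39631535e-04,
       -1.19400742e+00, -2.58616186e-01]), 'joint_vel': array([-0.0009357 , -0.00276709,  0.00424464,  0.0014945 ,  0.00154458,
       -0.00087375]), 'joint_efforts': array([-1.98051766e-04, -3.93319309e+01,  1.88929367e+01,  4.19796243e+00,
       -2.59095148e-03,  5.13536307e-06]), 'position': array([164.64170022, 602.43027949, 255.31161225]), 'ee_rot': array([ 9.91102187e-01, -1.33099399e-01, -8.01899382e-05,  9.99034052e-04]), 'contact_force': array([-0.21467515,  0.96212767, -0.79820536]), 'wrist_torque': array([-0.00494587, -0.01388061,  0.00996422]), 'grasp_force': 0.0, 'gripper_width': 85.72252675881383}
```

View pics/scene0.png

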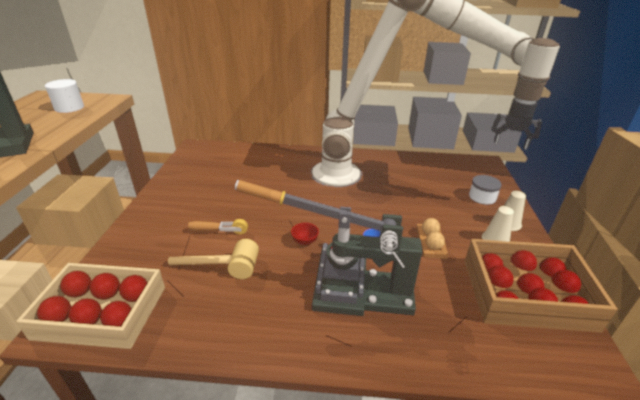

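View pics/top0.png

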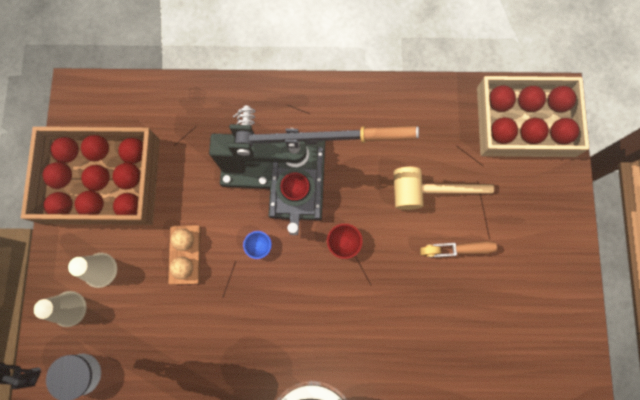

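The press sits ahead of the robot: knob about (292,228), mould (295,187) and grip (390,133) in top. The grip is at about (260,190) in scene. I'll zoom in to get accurate pixels.

```bash
python3 - <<'E'
import cv2
a=cv2.imread("pics/top0.png")[90:250,200:440]; cv2.imwrite("pics/tc.png",cv2.resize(a,None,fx=3.3333,fy=3.3333,interpolation=cv2.INTER_CUBIC))
a=cv2.imread("pics/scene0.png")[170:320,225:425]; cv2.imwrite("pics/sc.png",cv2.resize(a,None,fx=4,fy=4,interpolation=cv2.INTER_CUBIC))
E
```

```text
(no output)
```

View pics/tc.png

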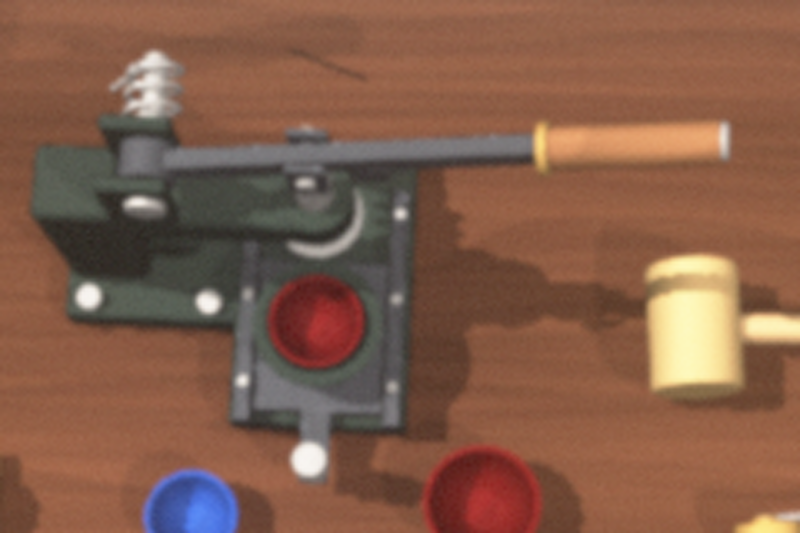

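View pics/sc.png

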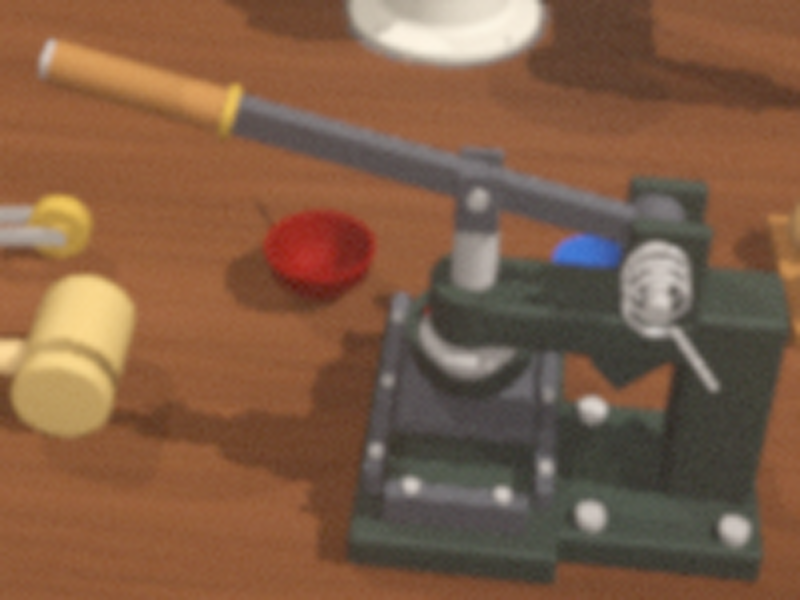

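```bash
cat > h.py <<'E'
import numpy as np
from scipy.spatial.transform import Rotation as R
C={"scene":(389.8787,322.7545,205.8303,[1437.3391,42.4246,833.666],[0.5985,0.6546,-0.3329,-0.3199]),
"top":(511.8219,324.9266,202.1001,[288.2747,-34.3636,1344.7414],[0.707,-0.6997,0.0711,-0.0737])}
def proj(n,P):
    f,cx,cy,e,q=C[n]; c=R.from_quat(q).inv().apply(np.asarray(P,float)-e)
    return np.array([cx+f*c[0]/c[2],cy+f*c[1]/c[2]])
def arm(d,th=0,x=0):
    a=.24-th; return [x,110-d*np.cos(a),235+d*np.sin(a)]
def W(p,q):
    c,s=np.cos(p[2]),np.sin(p[2]); return np.array([p[0]+c*q[0]-s*q[1],p[1]+s*q[0]+c*q[1],q[2]])
E
python3 - <<'E'
from h import *
from scipy.optimize import least_squares
t=lambda u,v:(200+u/3.3333,90+v/3.3333)
s=lambda u,v:(225+u/4,170+v/4)
O=[("top",t(309,460),[-175,0,90]),("top",t(317,321),[-70,0,94]),("top",t(729,141),arm(386)),("top",t(405,430),[-140,-70,30]),("top",t(232,424),[-140,70,30]),
("scene",s(47,58),arm(386)),("scene",s(350,560),[90,-70,0]),("scene",s(555,580),[90,70,0]),("scene",s(231,109),arm(276)),("top",t(540,147),arm(276))]
f=lambda p:np.concatenate([proj(n,W(p,q))-o for n,o,q in O])
r=least_squares(f,[650,30,0],loss="soft_l1");print(r.x,np.round(f(r.x).reshape(-1,2),2).tolist())
p=r.x
for n,q in dict(knob=[-175,0,75],knob_in=[-105,0,75],grip=arm(330),butt=arm(386),mould=[-70,0,86]).items():print(n,W(p,q).round(1))
E
```

```text
[ 6.57120706e+02  4.66848503e+01 -2.16240458e-02] [[0.14, 0.32], [-0.48, 0.44], [-2.71, -0.19], [0.26, 0.42], [-1.49, 0.53], [0.32, 0.95], [-0.87, 1.46], [0.11, 1.37], [-1.81, 0.34], [1.96, 0.65]]
knob [482.2  50.5  75. ]
knob_in [552.1  49.   75. ]
grip [ 652.6 -163.8  313.4]
butt [ 651.4 -218.2  326.8]
mould [587.1  48.2  86. ]
```

Request:
play_rows --gripper 0 --pt "5 -10 0 0 0 0" --pt "10 -20 0 0 0 0.13" --pt "14 -29 0 0 0 0.13" --pt "14 -29 0 0 0 0.13" --pt "14 -29 0 0 0 0.13" --pt "14 -29 0 0 0 0.13" --pt "14 -29 0 0 0 0.13" --pt "14 -29 0 0 0 0.13" --pt "14 -29 0 0 0 0.13" --pt "14 -29 0 0 0 0.13" --pt "14 -29 0 0 0 0.13" --pt "14 -29 0 0 0 0.13" --pt "14 -29 0 0 0 0.13" --pt "14 -29 0 0 0 0.13" --pt "14 -29 0 0 0 0.13" --pt "14 -29 0 0 0 0.13" --pt "14 -29 0 0 0 0.13" --pt "14 -29 0 0 0 0.13" --pt "14 -29 0 0 0 0.13" --pt "14 -29 0 0 0 0"

```text
clock: 1.77
position: [431.4, 48.7, 256.3]
ee_rot: [1.0, -0.011, -0.0, -0.0]
contact_force: [0.0, -0.2, 0.1]
gripper_width: 0.1
grasp_force: 0.0
```

Request:
play_rows --pt "0 1 -10 0 0 0" --pt "0 1 -20 0 0 0" --pt "0 0 -25 0 0 0" --pt "0 0 -25 0 0 0" --pt "0 0 -25 0 0 0" --pt "0 0 -25 0 0 0" --pt "0 0 -25 0 0 0" --pt "0 0 -15 0 0 0" --pt "0 0 -6 0 0 0" --pt "0 0 0 0 0 0"

```text
clock: 2.6
position: [430.6, 52.0, 79.2]
ee_rot: [1.0, -0.011, -0.002, 0.001]
contact_force: [0.4, 0.3, 0.7]
gripper_width: 0.2
grasp_force: 0.0
```

```bash
python3 - <<'E'
from bench import *
import cv2
d=get_image("top"); cv2.imwrite("pics/tc2.png",cv2.resize(d["image"][90:270,200:440,::-1],None,fx=3,fy=3,interpolation=2))
print(read_state()["position"],read_state()["contact_force"])
E
```

```text
[431.49142987  52.52430677  80.2884457 ] [-0.21254637  0.65494543  0.82880347]
```

View pics/tc2.png

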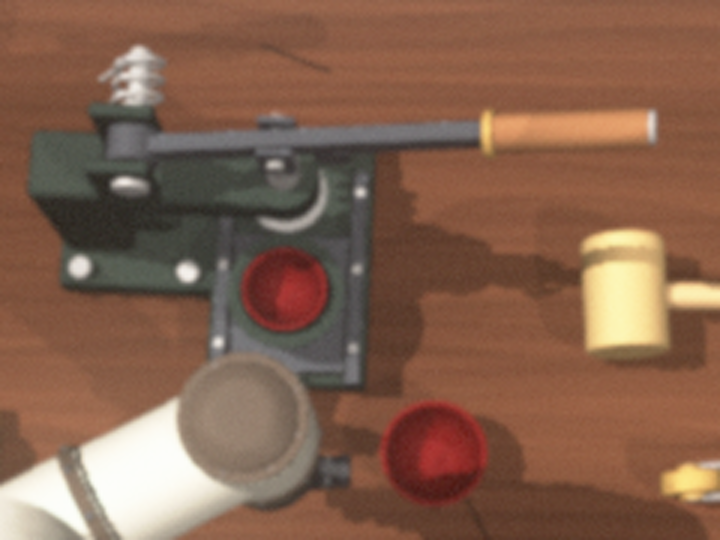

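Request:
play_rows --pt "5 -1 0 0 0 0" --pt "5 0 0 0 0 0" --pt "5 0 0 0 0 0" --pt "5 0 0 0 0 0" --pt "4 0 0 0 0 0" --pt "4 0 0 0 0 0" --pt "4 0 0 0 0 0" --pt "4 0 0 0 0 0" --pt "4 -1 0 0 0 0" --pt "4 0 0 0 0 0" --pt "4 0 0 0 0 0" --pt "4 0 0 0 0 0" --pt "4 0 0 0 0 0" --pt "4 0 0 0 0 0" --pt "4 0 0 0 0 0" --pt "4 0 0 0 0 0" --pt "4 0 0 0 0 0" --pt "4 0 0 0 0 0" --pt "4 0 0 0 0 0" --pt "4 0 0 0 0 0"

```text
clock: 4.32
position: [515.2, 49.9, 79.8]
ee_rot: [1.0, -0.011, -0.001, 0.001]
contact_force: [-4.2, -2.8, 1.7]
gripper_width: -0.1
grasp_force: 2.2
```

Request:
play_rows --pt "3 0 0 0 0 0" --pt "3 0 0 0 0 0" --pt "2 0 0 0 0 0" --pt "1 0 0 0 0 0" --pt "1 0 0 0 0 0"

```text
clock: 4.73
position: [525.4, 50.5, 79.9]
ee_rot: [1.0, -0.011, -0.001, 0.0]
contact_force: [-3.8, -2.3, -0.6]
gripper_width: 0.0
grasp_force: 2.1
```

Request:
play_rows --pt "1 0 0 0 0 0" --pt "1 0 0 0 0 0" --pt "0 0 0 0 0 0"

```text
clock: 4.98
position: [527.7, 50.8, 80.1]
ee_rot: [1.0, -0.011, -0.0, 0.0]
contact_force: [-3.5, -1.4, -1.0]
gripper_width: 0.1
grasp_force: 1.9
```

Request:
play_rows --pt "1 0 0 0 0 0" --pt "1 0 0 0 0 0" --pt "0 0 0 0 0 0"

```text
clock: 5.23
position: [529.3, 50.8, 80.1]
ee_rot: [1.0, -0.011, -0.001, 0.0]
contact_force: [-5.1, -2.2, -1.8]
gripper_width: 0.1
grasp_force: 2.4
```

Request:
play_rows --pt "1 0 0 0 0 0" --pt "1 0 0 0 0 0" --pt "0 0 0 0 0 0"

```text
clock: 5.48
position: [529.3, 50.7, 80.1]
ee_rot: [1.0, -0.011, -0.003, 0.0]
contact_force: [-9.7, 0.9, 3.1]
gripper_width: -0.1
grasp_force: 5.3
```

Position has stalled at 529 mm and the force is rising, so the carriage is at the stop. One more nudge to confirm.

Request:
play_rows --pt "1 0 0 0 0 0" --pt "1 0 0 0 0 0" --pt "0 0 0 0 0 0"

```text
clock: 5.73
position: [529.4, 50.7, 80.1]
ee_rot: [1.0, -0.011, -0.005, 0.001]
contact_force: [-16.0, 2.7, 8.3]
gripper_width: 0.0
grasp_force: 8.1
```

Request:
play_rows --pt "-5 0 0 0 0 0" --pt "-10 0 0 0 0 0" --pt "-15 0 0 0 0 0" --pt "-20 0 10 0 0 0" --pt "-10 0 20 0 0 0" --pt "0 0 30 0 0 0" --pt "0 0 30 0 0 0" --pt "0 0 30 0 0 0" --pt "0 0 30 0 0 0" --pt "0 0 30 0 0 0" --pt "0 0 30 0 0 0" --pt "0 0 30 0 0 0" --pt "0 0 30 0 0 0" --pt "0 0 30 0 0 0" --pt "0 0 20 0 0 0" --pt "0 0 10 0 0 0" --pt "0 0 0 0 0 0"

```text
clock: 7.15
position: [475.2, 51.5, 413.5]
ee_rot: [1.0, -0.011, 0.004, -0.002]
contact_force: [-0.3, 0.0, -0.8]
gripper_width: -0.0
grasp_force: 0.0
```

Request:
play_rows --pt "8 -10 0 0 0 0" --pt "15 -18 0 0 0 0" --pt "20 -24 0 0 0 0" --pt "20 -24 0 0 0 0" --pt "20 -24 0 0 0 0" --pt "20 -24 0 0 0 0" --pt "20 -24 0 0 0 0" --pt "20 -24 0 0 0 0" --pt "18 -22 0 0 0 0" --pt "12 -14 0 0 0 0" --pt "5 -6 0 0 0 0" --pt "0 0 0 0 0 0"

```text
clock: 8.15
position: [652.6, -164.1, 407.1]
ee_rot: [1.0, -0.012, -0.002, -0.0]
contact_force: [0.2, 1.0, 0.4]
gripper_width: 0.1
grasp_force: 0.0
```

```bash
python3 - <<'E'
from bench import *
from h import *
import cv2
a=get_image("top")["image"][90:250,200:440,::-1]
b=get_image("scene")["image"][150:310,225:425,::-1]
a=cv2.resize(a,(600,400),interpolation=2);b=cv2.resize(b,(500,400),interpolation=2)
cv2.imwrite("pics/t3.png",a);cv2.imwrite("pics/s3.png",b)
s=read_state();print(s["position"],s["contact_force"],s["ee_rot"])
p=[657.12,46.68,-.0216]
for q in([-35*0,0,94],[-105,0,90]):print((proj("top",W(p,q))-[200,90])*2.5)
E
```

```text
[ 651.59930526 -162.63453374  409.25815193] [-0.81475672  0.26586287  0.40215277] [ 9.99941559e-01 -1.07905252e-02 -6.44023882e-04 -1.68961893e-04]
[239.61987289 174.85151204]
[235.26351249 276.73535963]
```

View pics/t3.png

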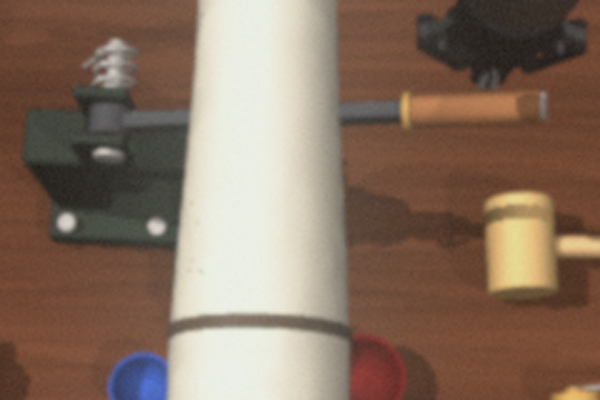

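View pics/s3.png

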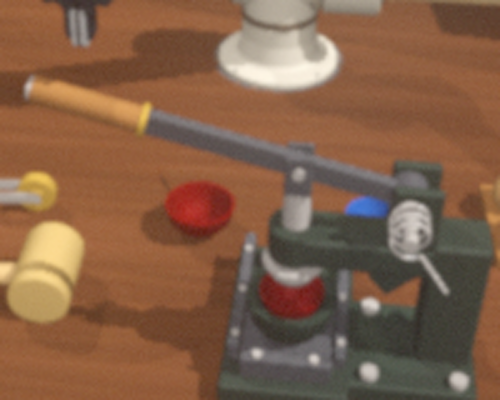

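```bash
python3 - <<'E'
from h import *
P=[652,-163.5,383]
print("tip top",(proj("top",P)-[200,90])*2.5,"scene",(proj("scene",P)-[225,150])*2.5)
p=[657.12,46.68,-.0216]
for d in(276,330,386):
  q=W(p,arm(d));print(d,(proj("top",q)-[200,90])*2.5,(proj("scene",q)-[225,150])*2.5)
E
```

```text
tip top [483.12876702  79.98131312] scene [81.26093555 41.34625137]
276 [409.90213075 111.86633894] [139.83677011 118.96782648]
330 [472.96238311 108.67261799] [ 86.21354485 104.12728389]
386 [539.9826561  105.27833964] [30.16625028 88.61586587]
```

Request:
play_rows --pt "0 0 -5 0 0 0" --pt "0 0 -10 0 0 0" --pt "0 0 -10 0 0 0" --pt "0 0 -10 0 0 0" --pt "0 0 -5 0 0 0" --pt "0 0 -3 0 0 0" --pt "0 0 0 0 0 0"

```text
clock: 8.83
position: [651.5, -163.0, 366.2]
ee_rot: [1.0, -0.011, -0.001, -0.0]
contact_force: [-0.2, 0.2, -0.0]
gripper_width: -0.0
grasp_force: 0.0
```

Request:
play_rows --pt "0 0 -2 0 0 0" --pt "0 0 -2 0 0 0" --pt "0 0 -2 0 0 0" --pt "0 0 -2 0 0 0" --pt "0 0 -2 0 0 0" --pt "0 0 -2 0 0 0" --pt "0 0 -2 0 0 0"

```text
clock: 9.42
position: [651.8, -163.3, 353.5]
ee_rot: [1.0, -0.011, 0.0, 0.0]
contact_force: [-0.1, 0.0, 4.4]
gripper_width: -0.0
grasp_force: 1.9
```

Request:
play_rows --pt "0 -1 -2 0 0 0" --pt "0 -1 -3 0 0 0" --pt "0 -1 -4 0 0 0" --pt "0 -1 -4 0 0 0" --pt "0 -1 -4 0 0 0" --pt "0 -0.5 -4 0 0 0" --pt "0 -0.5 -4 0 0 0" --pt "0 -0.5 -4 0 0 0" --pt "0 -0.5 -4 0 0 0" --pt "0 -0.5 -4 0 0 0" --pt "0 -0.5 -4 0 0 0" --pt "0 -0.5 -4 0 0 0" --pt "0 -0.5 -4 0 0 0" --pt "0 0 -4 0 0 0" --pt "0 0 -4 0 0 0" --pt "0 0 -4 0 0 0" --pt "0 0 -4 0 0 0" --pt "0 0 -4 0 0 0" --pt "0 0 -4 0 0 0" --pt "0 0 -4 0 0 0"

```text
clock: 11.08
position: [652.0, -172.2, 276.1]
ee_rot: [1.0, -0.011, 0.0, 0.0]
contact_force: [0.5, -3.2, 4.5]
gripper_width: 0.0
grasp_force: 2.3
```

Request:
play_rows --pt "0 0 -4 0 0 0" --pt "0 0 -4 0 0 0" --pt "0 0 -4 0 0 0" --pt "0 0 -3 0 0 0" --pt "0 0 -3 0 0 0" --pt "0 0 -3 0 0 0" --pt "0 0 -2 0 0 0" --pt "0 0 -2 0 0 0"

```text
clock: 11.75
position: [651.9, -172.0, 251.2]
ee_rot: [1.0, -0.011, 0.0, -0.0]
contact_force: [-0.5, -3.2, 5.3]
gripper_width: -0.1
grasp_force: 2.4
```

Request:
play_rows --pt "0 0 -2 0 0 0" --pt "0 0 -2 0 0 0" --pt "0 0 -2 0 0 0" --pt "0 0.5 -2 0 0 0" --pt "0 0 -2 0 0 0" --pt "0 0.5 -2 0 0 0"

```text
clock: 12.25
position: [651.8, -171.3, 239.2]
ee_rot: [1.0, -0.011, 0.0, 0.0]
contact_force: [1.1, -3.2, 5.2]
gripper_width: 0.5
grasp_force: 2.5
```

Request:
play_rows --pt "0 0.5 -2 0 0 0" --pt "0 0.5 -2 0 0 0" --pt "0 0.5 -2 0 0 0" --pt "0 0.5 -2 0 0 0" --pt "0 0.5 -2 0 0 0"

```text
clock: 12.67
position: [651.5, -168.7, 229.0]
ee_rot: [1.0, -0.011, -0.0, 0.0]
contact_force: [0.2, -4.4, 4.0]
gripper_width: 0.2
grasp_force: 2.6
```

Request:
play_rows --pt "0 0.5 -1 0 0 0" --pt "0 0.5 -1 0 0 0" --pt "0 0 -1 0 0 0"

```text
clock: 12.92
position: [651.5, -168.2, 227.1]
ee_rot: [1.0, -0.011, -0.0, 0.001]
contact_force: [-1.2, -4.5, 7.9]
gripper_width: -0.4
grasp_force: 4.1
```

Request:
play_rows --pt "0 0 -1.5 0 0 0" --pt "0 0 -1.5 0 0 0" --pt "0 0 -1 0 0 0"

```text
clock: 13.17
position: [651.5, -167.9, 223.2]
ee_rot: [1.0, -0.011, -0.0, 0.0]
contact_force: [-1.4, -4.8, 7.1]
gripper_width: 0.2
grasp_force: 4.1
```

Request:
play_rows --pt "0 0 -1 0 0 0" --pt "0 0 -1 0 0 0" --pt "0 0 -1 0 0 0"

```text
clock: 13.42
position: [651.5, -167.6, 220.2]
ee_rot: [1.0, -0.011, 0.0, 0.0]
contact_force: [-1.0, -2.7, 8.2]
gripper_width: -0.1
grasp_force: 4.1
```

Request:
play_rows --pt "0 0 -1 0 0 0" --pt "0 0 -1 0 0 0" --pt "0 0 -1 0 0 0"

```text
clock: 13.67
position: [651.5, -167.3, 217.2]
ee_rot: [1.0, -0.011, 0.0, -0.0]
contact_force: [-2.0, -1.0, 8.8]
gripper_width: -0.0
grasp_force: 4.2
```

Request:
play_rows --pt "0 0.5 -1 0 0 0" --pt "0 0 -1 0 0 0" --pt "0 0 -1 0 0 0"

```text
clock: 13.92
position: [651.5, -166.9, 214.2]
ee_rot: [1.0, -0.011, 0.0, -0.0]
contact_force: [-1.9, -1.8, 7.6]
gripper_width: -0.0
grasp_force: 4.2
```

Request:
play_rows --pt "0 0.5 -1 0 0 0" --pt "0 0 -1 0 0 0"

```text
clock: 14.08
position: [651.6, -166.5, 212.3]
ee_rot: [1.0, -0.011, 0.0, 0.0]
contact_force: [-1.6, -2.9, 8.1]
gripper_width: 0.0
grasp_force: 4.2
```

Request:
play_rows --pt "0 0 -1 0 0 0" --pt "0 0 -1 0 0 0"

```text
clock: 14.25
position: [651.6, -166.3, 210.3]
ee_rot: [1.0, -0.011, 0.0, -0.0]
contact_force: [-1.3, -1.1, 7.9]
gripper_width: 0.1
grasp_force: 4.2
```

Request:
play_rows --pt "0 0 -1 0 0 0" --pt "0 0 -1 0 0 0"

```text
clock: 14.42
position: [651.6, -166.0, 208.3]
ee_rot: [1.0, -0.011, 0.0, -0.0]
contact_force: [-0.8, -0.4, 7.4]
gripper_width: -0.1
grasp_force: 4.2
```

Request:
play_rows --pt "0 0 -1 0 0 0" --pt "0 0 -1 0 0 0"

```text
clock: 14.58
position: [651.6, -165.8, 206.2]
ee_rot: [1.0, -0.011, 0.0, -0.0]
contact_force: [-0.3, -0.6, 7.8]
gripper_width: -0.2
grasp_force: 4.2
```

Request:
play_rows --pt "0 0 -1 0 0 0" --pt "0 0 0 0 0 0"

```text
clock: 14.75
position: [651.6, -165.6, 205.0]
ee_rot: [1.0, -0.011, 0.0, -0.001]
contact_force: [-1.0, -0.3, 9.4]
gripper_width: -0.2
grasp_force: 3.8
```

Request:
play_rows --pt "0 0 -1 0 0 0" --pt "0 0 0 0 0 0"

```text
clock: 14.92
position: [651.6, -165.5, 204.4]
ee_rot: [1.0, -0.011, 0.0, -0.001]
contact_force: [-1.8, -0.4, 8.7]
gripper_width: -0.1
grasp_force: 4.5
```

Request:
play_rows --pt "0 0 -1 0 0 0" --pt "0 0 0 0 0 0"

```text
clock: 15.08
position: [651.7, -165.5, 204.1]
ee_rot: [1.0, -0.01, 0.0, -0.0]
contact_force: [-2.2, 1.2, 10.8]
gripper_width: -0.1
grasp_force: 5.4
```

Request:
play_rows --pt "0 0 -1 0 0 0" --pt "0 0 0 0 0 0"

```text
clock: 15.25
position: [651.7, -165.5, 203.8]
ee_rot: [1.0, -0.01, 0.001, -0.0]
contact_force: [-3.9, 0.5, 12.8]
gripper_width: -0.1
grasp_force: 6.3
```

Request:
play_rows --pt "0 0 -1 0 0 0" --pt "0 0 -0.6 0 0 0" --pt "0 0 0 0 0 0" --pt "0 0 0 0 0 0"

```text
clock: 15.58
position: [651.7, -165.4, 203.3]
ee_rot: [1.0, -0.01, 0.001, -0.0]
contact_force: [-5.0, 2.6, 17.2]
gripper_width: -0.2
grasp_force: 7.9
```

```bash
python3 - <<'E'
from bench import *
for _ in range(3): print(read_state()["contact_force"],read_state()["position"])
E
```

```text
[-5.00070711  2.55437366 17.22967621] [ 651.69301094 -165.38184642  203.3086049 ]
[-5.00070711  2.55437366 17.22967621] [ 651.69301094 -165.38184642  203.3086049 ]
[-5.00070711  2.55437366 17.22967621] [ 651.69301094 -165.38184642  203.3086049 ]
```

Request:
play_rows --pt "0 0 0 0 0 0" --pt "0 0 0 0 0 0" --pt "0 0 0 0 0 0" --pt "0 0 0 0 0 0" --pt "0 0 0 0 0 0" --pt "0 0 0 0 0 0" --pt "0 0 0 0 0 0" --pt "0 0 0 0 0 0" --pt "0 0 0 0 0 0" --pt "0 0 0 0 0 0"

```text
clock: 16.42
position: [651.7, -165.3, 203.1]
ee_rot: [1.0, -0.01, 0.001, -0.0]
contact_force: [-4.0, 2.8, 15.5]
gripper_width: -0.2
grasp_force: 7.5
```

Request:
play_rows --pt "0 0 0 0 0 0" --pt "0 0 0 0 0 0" --pt "0 0 0 0 0 0" --pt "0 0 0 0 0 0" --pt "0 0 0 0 0 0" --pt "0 0 0 0 0 0" --pt "0 0 0 0 0 0" --pt "0 0 0 0 0 0" --pt "0 0 0 0 0 0" --pt "0 0 0 0 0 0"

```text
clock: 17.25
position: [651.7, -165.3, 202.9]
ee_rot: [1.0, -0.01, 0.001, -0.0]
contact_force: [-4.1, 1.7, 15.8]
gripper_width: 0.2
grasp_force: 7.3
```

Request:
play_rows --pt "0 0 -0.2 0 0 0" --pt "0 0 0 0 0 0" --pt "0 0 0 0 0 0" --pt "0 0 0 0 0 0" --pt "0 0 0 0 0 0" --pt "0 0 0 0 0 0" --pt "0 0 0 0 0 0" --pt "0 0 0 0 0 0"

```text
clock: 17.92
position: [651.7, -165.3, 202.7]
ee_rot: [1.0, -0.01, 0.001, -0.0]
contact_force: [-4.1, 1.8, 15.1]
gripper_width: -0.1
grasp_force: 7.2
```

Request:
play_rows --pt "0 0 1 0 0 0" --pt "0 0 1 0 0 0" --pt "0 0 1 0 0 0" --pt "0 0 1 0 0 0" --pt "0 0 2 0 0 0" --pt "0 0 2 0 0 0" --pt "0 -0.5 2 0 0 0" --pt "0 -0.5 2 0 0 0" --pt "0 -0.5 2 0 0 0" --pt "0 -0.5 2 0 0 0" --pt "0 -0.5 2 0 0 0" --pt "0 -0.5 2 0 0 0"

```text
clock: 18.92
position: [651.7, -169.3, 219.6]
ee_rot: [1.0, -0.011, -0.0, -0.0]
contact_force: [-0.7, 1.3, 4.8]
gripper_width: -0.5
grasp_force: 2.0
```

Request:
play_rows --pt "0 -0.5 3 0 0 0" --pt "0 0 3 0 0 0" --pt "0 -0.5 3 0 0 0" --pt "0 0 3 0 0 0" --pt "0 -0.5 3 0 0 0" --pt "0 0 3 0 0 0" --pt "0 -0.5 3 0 0 0" --pt "0 0 3 0 0 0" --pt "0 0 3 0 0 0" --pt "0 0 3 0 0 0" --pt "0 0 3 0 0 0" --pt "0 0 3 0 0 0" --pt "0 0 3 0 0 0" --pt "0 0 3 0 0 0" --pt "0 0 3 0 0 0" --pt "0 0 3 0 0 0" --pt "0 0 3 0 0 0" --pt "0 0 3 0 0 0" --pt "0 0 3 0 0 0" --pt "0 0 3 0 0 0"

```text
clock: 20.58
position: [651.7, -171.4, 279.7]
ee_rot: [1.0, -0.011, -0.0, -0.0]
contact_force: [-1.5, 0.2, 2.7]
gripper_width: 0.3
grasp_force: 1.8
```

Request:
play_rows --pt "0 0.5 3 0 0 0" --pt "0 0.5 3 0 0 0" --pt "0 0.5 3 0 0 0" --pt "0 0.5 3 0 0 0" --pt "0 0.5 3 0 0 0" --pt "0 0.5 3 0 0 0" --pt "0 0.5 3 0 0 0" --pt "0 0.5 3 0 0 0" --pt "0 0.5 3 0 0 0" --pt "0 0.5 3 0 0 0" --pt "0 0.5 3 0 0 0" --pt "0 0.5 3 0 0 0" --pt "0 0.5 3 0 0 0" --pt "0 0.5 3 0 0 0" --pt "0 0.5 3 0 0 0" --pt "0 0.5 3 0 0 0"

```text
clock: 21.92
position: [651.9, -163.4, 327.8]
ee_rot: [1.0, -0.011, 0.0, -0.0]
contact_force: [0.5, -1.2, 3.9]
gripper_width: 0.1
grasp_force: 1.7
```

Request:
play_rows --pt "0 0 2 0 0 0" --pt "0 0 2 0 0 0" --pt "0 0 2 0 0 0" --pt "0 0 2 0 0 0" --pt "0 0 2 0 0 0" --pt "0 0 2 0 0 0" --pt "0 0 2 0 0 0" --pt "0 0 2 0 0 0" --pt "0 0 2 0 0 0" --pt "0 0 2 0 0 0" --pt "0 0 2 0 0 0" --pt "0 0 1 0 0 0" --pt "0 0 1 0 0 0" --pt "0 0 1 0 0 0" --pt "0 0 1 0 0 0" --pt "0 0 1 0 0 0"

```text
clock: 23.25
position: [651.7, -163.8, 354.5]
ee_rot: [1.0, -0.011, -0.0, 0.0]
contact_force: [0.2, 0.9, 0.7]
gripper_width: 0.1
grasp_force: 0.2
```

Request:
play_rows --pt "0 0 1 0 0 0" --pt "0 0 2 0 0 0" --pt "0 0 5 0 0 0" --pt "0 0 10 0 0 0" --pt "0 0 15 0 0 0" --pt "0 0 15 0 0 0" --pt "0 0 15 0 0 0" --pt "0 0 10 0 0 0" --pt "0 -15 5 0 0 0" --pt "0 -30 0 0 0 0" --pt "0 -30 0 0 0 0" --pt "0 -30 0 0 0 0" --pt "0 -30 0 0 0 0" --pt "0 -15 0 0 0 0" --pt "0 0 0 0 0 0"

```text
clock: 24.5
position: [651.2, -317.1, 431.9]
ee_rot: [1.0, -0.013, -0.001, 0.0]
contact_force: [-1.2, 1.1, -1.1]
gripper_width: 0.1
grasp_force: 0.0
```

```bash
python3 - <<'E'
from bench import *
import cv2,numpy as np
a=get_image("top")["image"][90:250,200:440,::-1]
b=get_image("scene")["image"][150:310,225:425,::-1]
a=cv2.resize(a,(450,300),interpolation=2);b=cv2.resize(b,(375,300),interpolation=2)
cv2.imwrite("pics/f.png",np.vstack([np.pad(b,((0,0),(0,75),(0,0))),a]))
s=read_state();print(s["position"],s["contact_force"],s["clock"])
E
```

```text
[ 651.70184017 -314.09865403  432.51351212] [-1.02169833  0.72455353  0.29752738] 24.6
```

View pics/f.png

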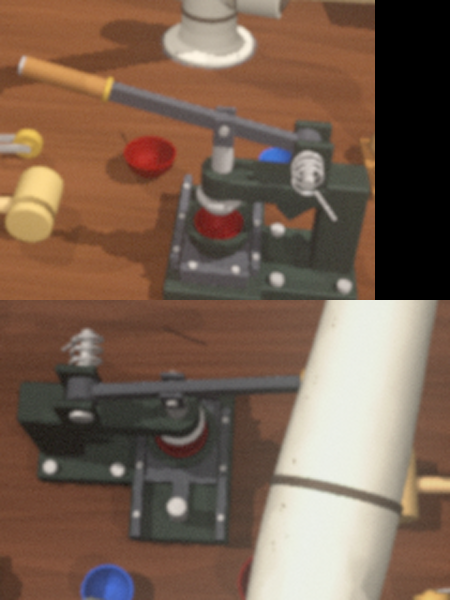

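The picture shows the arm back at rest (grip end about (22,65)), the carriage in (knob about (177,507)) and the half (about (220,222)) now low in the mould. The tools have not moved.

```bash
python3 -c "
from bench import *
print(job_done())"
```

```text
the job is handed in; nothing more can be done
None
```

I pushed the carriage in to its back stop, pressed the half home, held about 15–17 N on the grip for over 2 s, eased the arm back up to its rest and handed the job in at 24.6 s; no verdict came back.

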